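Thread cones back on the rack in order of shade

TASK

Put the four loose cones of thread from the cutting mat back on the four empty holders of the thread rack, one on each and right down on its felt, so that the shades run in order along the row from the ivory cone at one end to the almost black plum cone at the other. Leave those two end cones on their holders, and let go of everything when you are done.

Things in the scene. Friction and masses are not known exactly. Their poses are not given: they have to be found in the camera images.
- cone_blush: Light blush pink hollow thread cone, 50 mm wide at the foot, 42 mm at 66 mm height, with a 28 mm core nose up to 84 mm; bore 37 mm wide at the foot, 22 mm at the nose; 70 g. Origin: centre of its foot, z up its axis; the same all round. Stands loose on a 3 mm cutting mat beside the rack, cone axes 90 mm or more apart, side cutters 14 mm high between. Grip across the thread, 45 to 60 mm up.
- cone_rose: Medium rose pink hollow thread cone, 50 mm wide at the foot, 42 mm at 66 mm height, with a 28 mm core nose up to 84 mm; bore 37 mm wide at the foot, 22 mm at the nose; 70 g. Origin: centre of its foot, z up its axis; the same all round. Stands loose on a 3 mm cutting mat beside the rack, cone axes 90 mm or more apart, side cutters 14 mm high between. Grip across the thread, 45 to 60 mm up.
- cone_raspberry: Strong raspberry red hollow thread cone, 50 mm wide at the foot, 42 mm at 66 mm height, with a 28 mm core nose up to 84 mm; bore 37 mm wide at the foot, 22 mm at the nose; 70 g. Origin: centre of its foot, z up its axis; the same all round. Stands loose on a 3 mm cutting mat beside the rack, cone axes 90 mm or more apart, side cutters 14 mm high between. Grip across the thread, 45 to 60 mm up.
- cone_burgundy: Dark burgundy red hollow thread cone, 50 mm wide at the foot, 42 mm at 66 mm height, with a 28 mm core nose up to 84 mm; bore 37 mm wide at the foot, 22 mm at the nose; 70 g. Origin: centre of its foot, z up its axis; the same all round. Stands loose on a 3 mm cutting mat beside the rack, cone axes 90 mm or more apart, side cutters 14 mm high between. Grip across the thread, 45 to 60 mm up.
- holder_1: Empty holder, second of six from the fixed beech rack's left (+y) end: pale spindle, 20 mm thick at its foot, 9 mm near its tip 48 mm up, on a 47 mm grey felt disc. Origin: on its axis at the felt's top, 22 mm above the table, where a cone's foot rests; z up, y along the row to the left. Holders are 66 mm apart; a seated cone has 8 mm of play each way.
- holder_2: Empty holder, third of six from the fixed beech rack's left (+y) end: pale spindle, 20 mm thick at its foot, 9 mm near its tip 48 mm up, on a 47 mm grey felt disc. Origin: on its axis at the felt's top, 22 mm above the table, where a cone's foot rests; z up, y along the row to the left. Holders are 66 mm apart; a seated cone has 8 mm of play each way.
- holder_3: Empty holder, fourth of six from the fixed beech rack's left (+y) end: pale spindle, 20 mm thick at its foot, 9 mm near its tip 48 mm up, on a 47 mm grey felt disc. Origin: on its axis at the felt's top, 22 mm above the table, where a cone's foot rests; z up, y along the row to the left. Holders are 66 mm apart; a seated cone has 8 mm of play each way.
- holder_4: Empty holder, fifth of six from the fixed beech rack's left (+y) end: pale spindle, 20 mm thick at its foot, 9 mm near its tip 48 mm up, on a 47 mm grey felt disc. Origin: on its axis at the felt's top, 22 mm above the table, where a cone's foot rests; z up, y along the row to the left. Holders are 66 mm apart; a seated cone has 8 mm of play each way.
- cone_ivory: Ivory, almost white hollow thread cone, 50 mm wide at the foot, 42 mm at 66 mm height, with a 28 mm core nose up to 84 mm; bore 37 mm wide at the foot, 22 mm at the nose; 70 g. Origin: centre of its foot, z up its axis; the same all round. Already seated, loose, on an end holder of the rack, at the left or the right end (it varies), 66 mm from the next holder. It stays there.
- cone_plum: Plum, almost black hollow thread cone, 50 mm wide at the foot, 42 mm at 66 mm height, with a 28 mm core nose up to 84 mm; bore 37 mm wide at the foot, 22 mm at the nose; 70 g. Origin: centre of its foot, z up its axis; the same all round. Already seated, loose, on an end holder of the rack, at the left or the right end (it varies), 66 mm from the next holder. It stays there.
Mind the look-alikes: they are no part of the job. Leave any orange or purple look-alike of the cone_burgundy alone.

How it is judged (in metres and radians):
At the end, for the whole second after the job is handed in: The four cones stand at rest on the holders, blush, rose, raspberry, burgundy from the ivory end to the plum end: upright within 0.1 rad, axis within 12 mm of the spindle's, foot within 6 mm of the felt. The two end cones are upright within 20 mm of where they stood (((horizontal distance between cone_ivory and holder_1 below 0.1 m and horizontal distance between cone_plum and holder_4 below 0.1 m and horizontal distance between cone_blush and holder_1 below 0.012 m and z of cone_blush in the frame of holder_1 between -0.006 and 0.006 m and angle between each of cone_blush, cone_rose, cone_raspberry, cone_burgundy's own z axis and vertical below 0.1 rad and horizontal distance between cone_rose and holder_2 below 0.012 m and z of cone_rose in the frame of holder_2 between -0.006 and 0.006 m and horizontal distance between cone_raspberry and holder_3 below 0.012 m and z of cone_raspberry in the frame of holder_3 between -0.006 and 0.006 m and horizontal distance between cone_burgundy and holder_4 below 0.012 m and z of cone_burgundy in the frame of holder_4 between -0.006 and 0.006 m) or (horizontal distance between cone_ivory and holder_4 below 0.1 m and horizontal distance between cone_plum and holder_1 below 0.1 m and horizontal distance between cone_blush and holder_4 below 0.012 m and z of cone_blush in the frame of holder_4 between -0.006 and 0.006 m and angle between each of cone_blush, cone_rose, cone_raspberry, cone_burgundy's own z axis and vertical below 0.1 rad and horizontal distance between cone_rose and holder_3 below 0.012 m and z of cone_rose in the frame of holder_3 between -0.006 and 0.006 m and horizontal distance between cone_raspberry and holder_2 below 0.012 m and z of cone_raspberry in the frame of holder_2 between -0.006 and 0.006 m and horizontal distance between cone_burgundy and holder_1 below 0.012 m and z of cone_burgundy in the frame of holder_1 between -0.006 and 0.006 m)) and distance of each of cone_ivory, cone_plum from where it was at the start of the episode below 0.02 m and angle between each of cone_ivory, cone_plum's own z axis and vertical below 0.1 rad and linear speed of each of cone_blush, cone_rose, cone_raspberry, cone_burgundy below 0.02 m/s); the robot touches nothing.
It fails at once if an end cone is taken off or knocked from its holder (moved more than 30 mm or tipped more than 0.35 rad) (distance of any of cone_ivory, cone_plum from where it was at the start of the episode above 0.03 m or angle between any of cone_ivory, cone_plum's own z axis and vertical above 0.35 rad).
It also fails if it takes over 106 s, if anything falls off the work surface, if the arm or the gripper's body presses on something with over 40 N, if the wrist force passes 120 N, or if a joint passes its speed limit or range.

ROBOT

A 6-joint arm with a two-finger parallel gripper is mounted at the origin on the work surface; the furniture and walls round the work are solid. World frame = base frame: x ahead of the robot, y to its left, z up, the work surface at z = 0. Lengths are in m, angles in degrees, forces in N, time in s.
With the tool pointing down it reaches from about 0.3 to 0.75 m from the base axis. Payload 8.5 kg.
Tool frame: the origin (TCP) lies at the very end of the fingers, on their centre line; the grasp point (between the pads) lies 19 mm behind it (env.hold_point_z is the distance from the TCP to the grasp point, in m); z points along the fingers, y is the line along which they close (so a half turn about z gives the same grasp; the last joint's range is limited). The gripper opens to 85 mm and grips with 20 to 120 N. Pads are 22 mm wide; open, the fingers measure 114 mm over their backs; the gripper's body (76 mm by 85 mm) begins 54 mm behind the grasp point. The pads swing forward as they close: fully open they stand 13 mm farther back than shut.
Start: joints at [-86.247, 21.807, 74.336, -0, 83.858, -12.336], TCP at [0.152, -0.528, 0.231] pointing down, gripper open.
Joint ranges: [-178.18, 178.18], [-50.72, 133.34], [12.68, 142.11], [-81.47, 261.47], [9.98, 163.14], [-165.26, 165.26]. Speed limits (degrees/s): [136.94, 136.94, 180, 180, 180, 180].

INTERFACE

Orientations are given as a 3x3 rotation matrix whose columns are the frame's x, y, z axes.
In Python, from rig import env, optics gives the robot as it stands.
- The arm moves only by the shell command python3 -m jog 'ROWS' [OPENING] [FORCE]. ROWS is JSON, a list of rows, each an object with "linear": the shift along the tool's x, y, z in units of 40 mm (1.0 is 40 mm), a list of three; "roll": the turn about the tool's z in units of 5 degrees (1.0 is 5 degrees). A call has 1 to 12 rows; each row shifts and turns the commanded pose from where the row before left it, along the tool's axes as they then stand; what a row does not reach is not made up. A row lasts 1/12 s, in which the tool goes at most 41.7 mm and 7.16 degrees, less where a joint would pass 70% of its speed; a pose out of reach is approached as far as the arm can. A call is refused whole if a number of a shift passes 1 or a number of a turn 1, either way. A call with a gripper value outside its range is refused whole. OPENING is the opening, from -1 (shut) to 1 (fully open), set as the call begins (- or left out, the last holds). The fingers move at their own pace and stop on an object; FORCE is the grip in N (left out, the last holds). Time passes only in rows, so rows that do not move let the fingers close. It gives the time, the measured TCP pose, the force, the opening and the grip force at its end, in the units of the state.
- env.observe(): the state, without advancing time (a new reading comes with each control period).
- optics.get_image(name): name is "side" or "top" or "wrist"; returns the picture (400x640x3 uint8, red, green, blue); there is no depth.
- optics.calibration(name): a dict with "fov_y" (degrees; the focal length in pixels is half the picture's height over the tangent of half this angle, whatever the lens; pixels are square), "cx", "cy" (the principal point, pixels), "T" (4x4, takes a point from camera to world coordinates). Camera axes: x right, y down, z forward; pixel columns grow to the right and rows downward; lengths in m; the calibration is good to about 2 mm. The wrist camera is an equidistant fisheye: a pixel r from the principal point sees the ray r / f radians off the axis. A picture is of the moment at which its call begins: read the wrist's pose just before it. calibration takes no time and is no camera call; for the wrist camera it gives the pose at the moment of the call.
- env.close_job(): hands the job in; it is judged then, once.
The state is a dict: "time_s": time; "q": joint angles; "qvel": joint speeds; "joint_efforts": joint torques, N m; "position": TCP position; "tool_rot": TCP orientation; "ft_force": force on the tool from outside, world axes, zero at the start; "wrist_torque": the same for the moment, N m; "grip_width": finger opening in m; "gripper_force": force on a finger pad.
Only numpy, scipy, OpenCV 4.12 (cv2) and the standard library are available. Lean on these libraries where they do the work, as an engineer would, in place of code of your own. Each camera call takes 0.05 s, during which the arm holds its last target. There are 200 camera calls.

## Working session

There is one attempt and no reset: what is moved stays moved. The work goes in short steps, Python scripts to look and compute and a shell command to move; the robot and the scene stay as the last step left them, time stands still between calls to the robot, and variables do not carry over. Pictures are saved under pics/ and viewed, at most 14 in all, crops included, and the job is handed in when it is done.

```bash
ls; mkdir -p pics
python3 - <<'E'
from rig import env, optics
import cv2,numpy as np
for n in ("top","side"):
    im=optics.get_image(n); cv2.imwrite(f"pics/{n}0.png",im[:,:,::-1]); c=optics.calibration(n); print(n,c["fov_y"],c["cx"],c["cy"],np.round(c["T"],3).tolist())
s=env.observe(); print({k:np.round(v,3).tolist() for k,v in s.items()}, env.hold_point_z)
E
```

```text
pics
top 43.41101364435156 317.30965620323144 196.08801395388974 [[-0.058, -0.975, 0.214, 0.079], [-0.998, 0.056, -0.015, -0.011], [0.003, -0.214, -0.977, 1.647], [0.0, 0.0, 0.0, 1.0]]
side 45.31211356934808 325.1836427705212 192.31908545289042 [[0.997, 0.062, -0.049, 0.498], [0.076, -0.6, 0.797, -1.203], [0.02, -0.798, -0.602, 0.936], [0.0, 0.0, 0.0, 1.0]]
{'time_s': 0.1, 'q': [-86.245, 21.837, 74.38, -0.002, 83.86, -12.337], 'qvel': [-0.027, -0.078, -0.201, -0.138, 0.008, 0.05], 'joint_efforts': [0.003, -44.922, -23.166, -0.0, 0.004, 0.0], 'position': [0.152, -0.528, 0.231], 'tool_rot': [[0.961, 0.277, -0.0], [0.277, -0.961, 0.001], [0.0, -0.001, -1.0]], 'ft_force': [-0.087, 0.058, -0.086], 'wrist_torque': [-0.007, -0.018, -0.016], 'gripper_force': 0.0, 'grip_width': 0.085} 0.0187
```

View pics/top0.png

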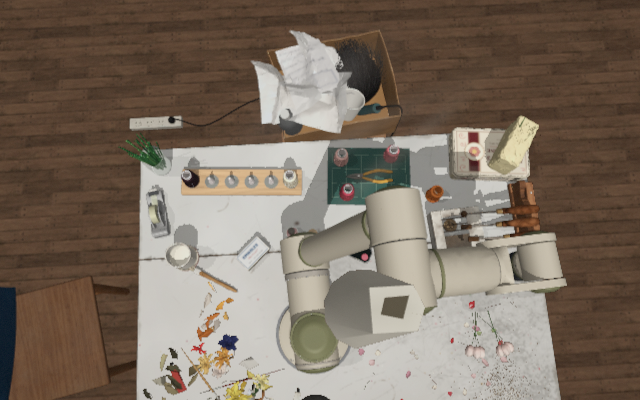

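View pics/side0.png

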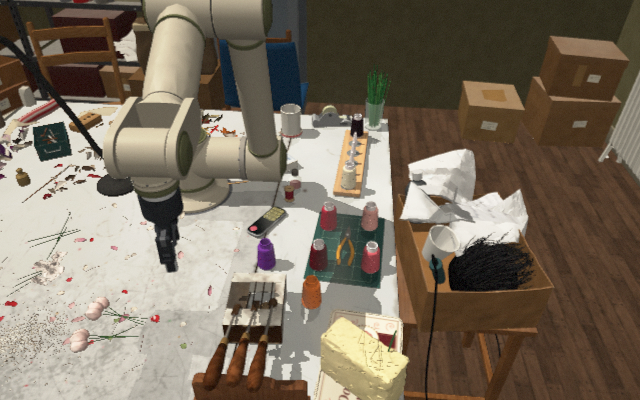

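Top picture: the rack lies along row 181 with plum at its left (+y) end (190,177) and ivory at its right end (290,177). Three cones on the mat show at (341,157), (392,153) and (347,190), and the arm hides the fourth. The side picture has all four cones, at (328,215), (370,215), (318,253) and (371,257). The purple and orange look-alikes are off the mat.

```bash
cat > h.py <<'E'
from rig import env, optics
import cv2,numpy as np
def ray(n,u,v,c=None):
    c=c or optics.calibration(n); T=np.array(c["T"]); f=200/np.tan(np.radians(c["fov_y"])/2)
    a,b=u-c["cx"],v-c["cy"]
    if n=="wrist":
        r=np.hypot(a,b); th=r/f; d=np.array([np.sin(th)*a/max(r,1e-9),np.sin(th)*b/max(r,1e-9),np.cos(th)])
    else: d=np.array([a/f,b/f,1.])
    return T[:3,3],T[:3,:3]@d
def plane(n,u,v,z,c=None):
    o,d=ray(n,u,v,c); return (o+d*(z-o[2])/d[2])[:2]
def proj(n,p,c=None):
    c=c or optics.calibration(n); T=np.array(c["T"]); f=200/np.tan(np.radians(c["fov_y"])/2)
    q=T[:3,:3].T@(np.array(p)-T[:3,3])
    if n=="wrist":
        r=np.hypot(q[0],q[1]); th=np.arctan2(r,q[2]); return np.array([c["cx"]+f*th*q[0]/r,c["cy"]+f*th*q[1]/r])
    return np.array([c["cx"]+f*q[0]/q[2],c["cy"]+f*q[1]/q[2]])
E
python3 - <<'E'
from h import *
s=cv2.imread("pics/side0.png"); t=cv2.imread("pics/top0.png")
hsv=cv2.cvtColor(s,cv2.COLOR_BGR2HSV)
H,S,V=[hsv[:,:,i].astype(int) for i in range(3)]
m=(((H>165)|(H<8))&(S>50)&(V>40)).astype(np.uint8)
m[:,:295]=0;m[:,395:]=0;m[:195]=0;m[275:]=0
n,l,st,ce=cv2.connectedComponentsWithStats(m)
for i in range(1,n):
    if st[i,4]>60: print(st[i],ce[i].round(1),np.median(s[l==i],0),plane("side",*ce[i],0.04).round(3))
for uv in [(341,157),(392,153),(347,190)]: print("top",plane("top",*uv,.07).round(3))
for u in (190,212,231.5,251,270.5,290): print("rack",plane("top",u,179,.07).round(3))
a=cv2.resize(s[120:280,290:400],None,fx=5,fy=3.7,interpolation=cv2.INTER_CUBIC)
a=cv2.resize(s[120:275,290:400],None,fx=3.8,fy=3.8,interpolation=cv2.INTER_CUBIC)
b=cv2.resize(t[140:215,175:415],None,fx=3.3,fy=3.3,interpolation=cv2.INTER_CUBIC)
cv2.imwrite("pics/sc.png",a);cv2.imwrite("pics/tc.png",b)
E
```

```text
[320 205  17  26 346] [328.2 218.8] [ 57.  55. 114.] [ 0.444 -0.145]
[361 206  17  25 299] [369.4 219.3] [ 93. 102. 141.] [ 0.563 -0.135]
[309 244  19  27 364] [317.8 258.4] [36. 35. 69.] [ 0.428 -0.308]
[361 245  19  29 408] [370.3 260.5] [ 62.  59. 127.] [ 0.565 -0.302]
top [ 0.55  -0.121]
top [ 0.554 -0.288]
top [ 0.439 -0.132]
rack [0.504 0.372]
rack [0.5   0.301]
rack [0.497 0.238]
rack [0.493 0.175]
rack [0.489 0.112]
rack [0.486 0.049]
```

View pics/sc.png

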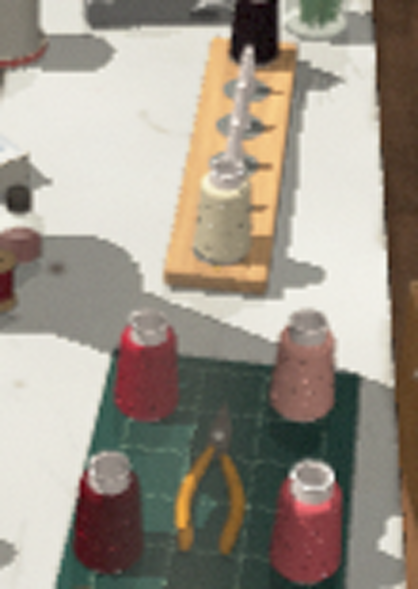

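View pics/tc.png

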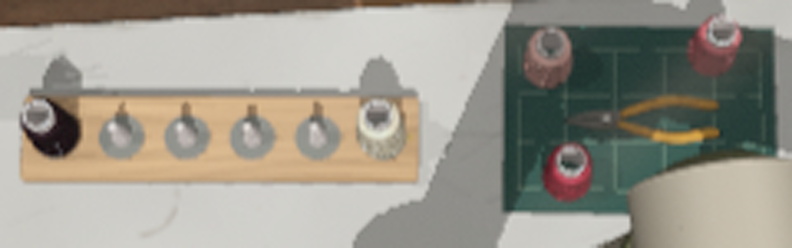

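Shades by position on the mat: rose at (0.56,-0.30), raspberry at (0.44,-0.14), blush at (0.56,-0.13), burgundy at (0.43,-0.31). The row runs plum (+y) to ivory (-y), so blush goes to holder_4, rose to 3, raspberry to 2 and burgundy to 1. Next I rise and turn the tool so it closes along world x, across the row.

```bash
python3 -m jog '[{"linear":[0,0,-0.8],"roll":-1},{"linear":[0,0,-0.8],"roll":-1},{"linear":[0,0,-0.8],"roll":-1},{"linear":[0,0,-0.8],"roll":-1},{"linear":[0,0,0],"roll":-1},{"linear":[0,0,0],"roll":-1},{"linear":[0,0,0],"roll":-1},{"linear":[0,0,0],"roll":-1},{"linear":[0,0,0],"roll":-1},{"linear":[0,0,0],"roll":-1},{"linear":[0,0,0],"roll":-1},{"linear":[0,0,0],"roll":-1}]' 1
python3 - <<'E'
from h import *
g=lambda x,y,s,ox,oy:((x+.5)/s-.5+ox,(y+.5)/s-.5+oy)
for k,p in dict(rasp=(149,320),blush=(306,320),burg=(111,462),rose=(313,472)).items(): print(k,"side",plane("side",*g(*p,3.8,290,120),.087).round(3))
for k,p in dict(blush=(550,40),rose=(724,33),rasp=(573,157)).items(): print(k,"top",plane("top",*g(*p,3.3,175,140),.087).round(3))
for p in [(121,137),(186,136),(252,136),(318,137)]: print("felt",plane("top",*g(*p,3.3,175,140),.022).round(3))
s=env.observe();print(s["tool_rot"].round(3) if hasattr(s["tool_rot"],"round") else s["tool_rot"],s["position"])
E
```

```text
time_s: 1.1
position: [0.1524, -0.5284, 0.3589]
tool_rot: [[0.236, 0.972, -0.0], [0.972, -0.236, 0.001], [0.001, -0.0, -1.0]]
ft_force: [-0.5, 0.2, 0.1]
grip_width: 0.0855
gripper_force: 0.0
rasp side [ 0.444 -0.134]
blush side [ 0.561 -0.122]
burg side [ 0.429 -0.292]
rose side [ 0.566 -0.289]
blush top [ 0.563 -0.122]
rose top [ 0.56  -0.293]
rasp top [ 0.444 -0.136]
felt [0.506 0.313]
felt [0.503 0.248]
felt [0.499 0.181]
felt [0.494 0.115]
[[ 0.236  0.972 -0.   ]
 [ 0.972 -0.236  0.001]
 [ 0.001 -0.    -1.   ]] [ 0.15242526 -0.52835903  0.35889859]
```

```bash
python3 -m jog '[{"linear":[0,0,0],"roll":-1},{"linear":[0,0,0],"roll":-1},{"linear":[0,0,0],"roll":-0.73},{"linear":[0.6,0.6,0],"roll":0},{"linear":[0.6,0.6,0],"roll":0},{"linear":[0.6,0.6,0],"roll":0},{"linear":[0.6,0.6,0],"roll":0},{"linear":[0.6,0.6,0],"roll":0},{"linear":[0.6,0.6,0],"roll":0},{"linear":[0.6,0.6,0],"roll":0},{"linear":[0.6,0.6,0],"roll":0},{"linear":[0.6,0.6,0],"roll":0}]'
python3 -m jog '[{"linear":[0.6,0.6,0],"roll":0},{"linear":[0.6,0.6,0],"roll":0},{"linear":[0.6,0.6,0],"roll":0},{"linear":[0.6,0.6,0],"roll":0},{"linear":[0,0,0],"roll":0}]'
python3 - <<'E'
from h import *
c=optics.calibration("wrist");im=optics.get_image("wrist"); cv2.imwrite("pics/w1.png",im[:,:,::-1])
for p in [(.562,-.122,.087),(.563,-.291,.087),(.444,-.135,.087),(.429,-.292,.087),(.494,.115,.022),(.499,.181,.022),(.503,.248,.022),(.506,.313,.022)]: print(proj("wrist",p,c).round(0))
E
```

```text
time_s: 2.1
position: [0.3703, -0.312, 0.3591]
tool_rot: [[0.005, 1.0, -0.0], [1.0, -0.005, 0.0], [0.0, -0.0, -1.0]]
ft_force: [-0.3, -1.1, -0.5]
grip_width: 0.0856
gripper_force: 0.0
time_s: 2.52
position: [0.4685, -0.2141, 0.3588]
tool_rot: [[-0.001, 1.0, 0.0], [1.0, 0.001, 0.002], [0.002, 0.0, -1.0]]
ft_force: [0.6, 0.2, -0.5]
grip_width: 0.0855
gripper_force: 0.0
[387.  95.]
[382. 215.]
[298. 103.]
[289. 215.]
[333. -44.]
[335. -75.]
[ 337. -103.]
[ 338. -126.]
```

View pics/w1.png

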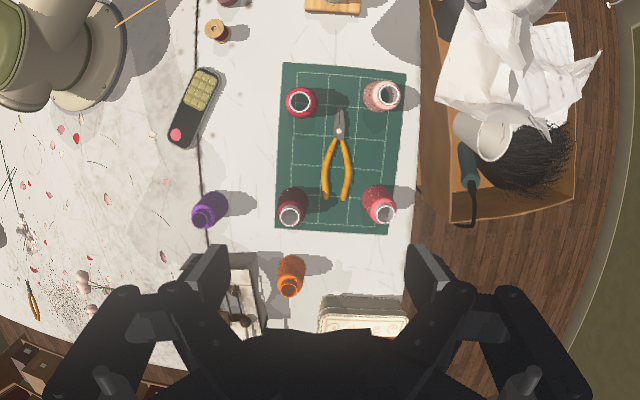

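Wrist picture: all four rims lie on the mat within 2 px of my estimates (blush 387,94; rose 384,214; raspberry 300,102; burgundy 290,214). I go for blush first, over (0.562,-0.122), then straight down.

```bash
python3 - <<'E'
from h import *
c=optics.calibration("wrist")
for p in [(387,94),(384,214),(300,102),(290,214)]: print(plane("wrist",*p,.087,c).round(4))
E
python3 -m jog '[{"linear":[0.38,0.39,0.4],"roll":0},{"linear":[0.38,0.39,0.4],"roll":0},{"linear":[0.38,0.39,0.4],"roll":0},{"linear":[0.38,0.39,0.4],"roll":0},{"linear":[0.38,0.39,0.4],"roll":0},{"linear":[0.38,0.39,0.4],"roll":0},{"linear":[0,0,0.6],"roll":0},{"linear":[0,0,0.6],"roll":0},{"linear":[0,0,0],"roll":0},{"linear":[0,0,0],"roll":0}]'
```

```text
[ 0.561  -0.1233]
[ 0.564  -0.2922]
[ 0.445  -0.1362]
[ 0.4292 -0.2918]
time_s: 3.4
position: [0.5593, -0.1278, 0.215]
tool_rot: [[0.006, 1.0, -0.002], [1.0, -0.006, 0.001], [0.001, -0.002, -1.0]]
ft_force: [-0.1, -0.6, 0.4]
grip_width: 0.0854
gripper_force: 0.0
```

```bash
python3 -m jog '[{"linear":[0.12,0.05,0.6],"roll":0},{"linear":[0,0,0.6],"roll":0},{"linear":[0,0,0.6],"roll":0},{"linear":[0,0,0.6],"roll":0},{"linear":[0,0,0.6],"roll":0},{"linear":[0,0,0.6],"roll":0},{"linear":[0,0,0.6],"roll":0},{"linear":[0,0,0.35],"roll":0},{"linear":[0,0,0],"roll":0},{"linear":[0,0,0],"roll":0}]'
python3 -m jog '[{"linear":[0,0,0],"roll":0},{"linear":[0,0,0],"roll":0},{"linear":[0,0,0],"roll":0},{"linear":[0,0,0],"roll":0},{"linear":[0,0,0],"roll":0},{"linear":[0,0,0],"roll":0},{"linear":[0,0,0],"roll":0},{"linear":[0,0,0],"roll":0}]' -1 35
```

```text
time_s: 4.23
position: [0.5626, -0.1232, 0.0346]
tool_rot: [[0.005, 1.0, 0.001], [1.0, -0.005, -0.001], [-0.001, 0.001, -1.0]]
ft_force: [0.0, 0.9, 1.1]
grip_width: 0.0857
gripper_force: 0.0
time_s: 4.9
position: [0.5623, -0.1226, 0.0349]
tool_rot: [[0.004, 1.0, 0.002], [1.0, -0.004, -0.001], [-0.001, 0.002, -1.0]]
ft_force: [-2.7, 0.2, 7.6]
grip_width: 0.0463
gripper_force: 34.7
```

```bash
python3 -m jog '[{"linear":[0,0,-0.3],"roll":0},{"linear":[0,0,-0.6],"roll":0},{"linear":[0,0,-0.6],"roll":0},{"linear":[0,0,-0.6],"roll":0},{"linear":[0,0,-0.6],"roll":0},{"linear":[0,0,-0.6],"roll":0},{"linear":[0,0,-0.6],"roll":0},{"linear":[0,0,-0.6],"roll":0},{"linear":[0,0,0],"roll":0},{"linear":[0,0,0],"roll":0}]'
python3 -m jog '[{"linear":[0.3,-0.085,0],"roll":0},{"linear":[0.55,-0.17,0],"roll":0},{"linear":[0.6,-0.17,0],"roll":0},{"linear":[0.6,-0.17,0],"roll":0},{"linear":[0.6,-0.17,0],"roll":0},{"linear":[0.6,-0.17,0],"roll":0},{"linear":[0.6,-0.17,0],"roll":0},{"linear":[0.6,-0.17,0],"roll":0},{"linear":[0.6,-0.17,0],"roll":0},{"linear":[0.6,-0.17,0],"roll":0},{"linear":[0.3,-0.085,0],"roll":0},{"linear":[0,0,0],"roll":0}]'
python3 -m jog '[{"linear":[0.3,-0.085,0],"roll":0},{"linear":[0.3,0,0],"roll":0},{"linear":[0,0,0],"roll":0},{"linear":[0,0,0],"roll":0},{"linear":[0,0,0],"roll":0}]'
python3 - <<'E'
from h import *
c=optics.calibration("wrist");im=optics.get_image("wrist"); cv2.imwrite("pics/w2.png",im[:,:,::-1])
s=env.observe()["position"];print(s)
for p in [(.494,.115,.022),(.499,.181,.022),(.503,.248,.022),(.506,.313,.022),(.499,.181,.07),(.503,.248,.07)]: print(proj("wrist",p,c).round(0))
E
```

```text
time_s: 5.73
position: [0.5621, -0.1224, 0.2146]
tool_rot: [[0.005, 1.0, 0.003], [1.0, -0.005, -0.001], [-0.001, 0.003, -1.0]]
ft_force: [-0.1, 0.2, -1.7]
grip_width: 0.0466
gripper_force: 36.4
time_s: 6.73
position: [0.4935, 0.1183, 0.2125]
tool_rot: [[0.001, 1.0, -0.002], [1.0, -0.001, 0.0], [0.0, -0.002, -1.0]]
ft_force: [0.5, 0.3, -1.1]
grip_width: 0.0466
gripper_force: 36.4
time_s: 7.15
position: [0.4918, 0.1397, 0.2132]
tool_rot: [[0.005, 1.0, -0.0], [1.0, -0.005, -0.0], [-0.0, -0.0, -1.0]]
ft_force: [-0.2, 0.4, -1.0]
grip_width: 0.0466
gripper_force: 36.4
[0.49184841 0.13956747 0.21324261]
[319. 195.]
[323. 136.]
[327.  74.]
[329.  16.]
[324. 140.]
[329.  68.]
```

View pics/w2.png

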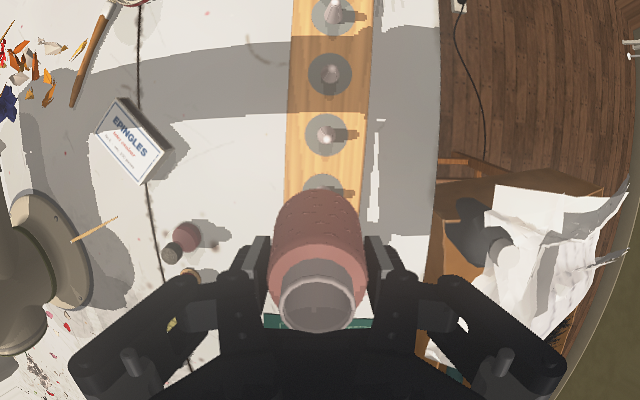

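The wrist view shows blush held straight. The felts are at (326,134), (330,74) and (334,15), about 3 mm farther in +x than my estimate, so h4≈(0.497,0.116), h3≈(0.501,0.182), h2≈(0.505,0.248) and h1≈(0.509,0.314).

```bash
python3 -m jog '[{"linear":[-0.3,0.07,0],"roll":0},{"linear":[-0.29,0.06,0],"roll":0},{"linear":[0,0,0],"roll":0},{"linear":[0,0,0.4],"roll":0},{"linear":[0,0,0.5],"roll":0},{"linear":[0,0,0.5],"roll":0},{"linear":[0,0,0.5],"roll":0},{"linear":[0,0,0.5],"roll":0},{"linear":[0,0,0.4],"roll":0},{"linear":[0,0,0.3],"roll":0},{"linear":[0,0,0.3],"roll":0},{"linear":[0,0,0],"roll":0}]'
python3 -m jog '[{"linear":[0,0,0.15],"roll":0},{"linear":[0,0,0.15],"roll":0},{"linear":[0,0,0.15],"roll":0},{"linear":[0,0,0.05],"roll":0},{"linear":[0,0,0],"roll":0},{"linear":[0,0,0],"roll":0}]'
```

```text
time_s: 8.2
position: [0.4959, 0.1158, 0.0755]
tool_rot: [[0.006, 1.0, -0.004], [1.0, -0.006, 0.0], [-0.0, -0.004, -1.0]]
ft_force: [-0.9, -0.4, -1.3]
grip_width: 0.0462
gripper_force: 36.4
time_s: 8.7
position: [0.4969, 0.1164, 0.0575]
tool_rot: [[0.005, 1.0, 0.0], [1.0, -0.005, 0.0], [0.0, 0.0, -1.0]]
ft_force: [0.6, 0.0, -0.4]
grip_width: 0.0464
gripper_force: 36.4
```

```bash
python3 -m jog '[{"linear":[0,0,0.05],"roll":0},{"linear":[0,0,0.03],"roll":0},{"linear":[0,0,0],"roll":0},{"linear":[0,0,0],"roll":0}]'
python3 -m jog '[{"linear":[0,0,0],"roll":0},{"linear":[0,0,0],"roll":0},{"linear":[0,0,0],"roll":0},{"linear":[0,0,0],"roll":0},{"linear":[0,0,0],"roll":0},{"linear":[0,0,0],"roll":0}]' 1
python3 -m jog '[{"linear":[0,0,-0.3],"roll":0},{"linear":[0,0,-0.6],"roll":0},{"linear":[0,0,-0.6],"roll":0},{"linear":[0,0,-0.6],"roll":0},{"linear":[0,0,-0.6],"roll":0},{"linear":[0,0,-0.6],"roll":0},{"linear":[0,0,-0.6],"roll":0},{"linear":[0,0,-0.3],"roll":0},{"linear":[0,0,0],"roll":0},{"linear":[0,0,0],"roll":0}]'
python3 - <<'E'
from h import *
im=optics.get_image("side"); cv2.imwrite("pics/s2.png",cv2.resize(im[90:290,280:420,::-1],None,fx=3,fy=3))
E
```

```text
time_s: 9.03
position: [0.4968, 0.1164, 0.0542]
tool_rot: [[0.005, 1.0, 0.0], [1.0, -0.005, 0.0], [0.0, 0.0, -1.0]]
ft_force: [0.2, -0.0, -0.4]
grip_width: 0.0462
gripper_force: 36.4
time_s: 9.53
position: [0.4968, 0.1164, 0.0541]
tool_rot: [[0.005, 1.0, 0.0], [1.0, -0.005, 0.0], [0.0, 0.0, -1.0]]
ft_force: [-0.0, 0.8, 0.1]
grip_width: 0.0856
gripper_force: 0.0
time_s: 10.37
position: [0.4966, 0.1164, 0.222]
tool_rot: [[0.005, 1.0, 0.0], [1.0, -0.005, -0.0], [-0.0, 0.0, -1.0]]
ft_force: [0.1, 0.9, 0.6]
grip_width: 0.0855
gripper_force: 0.0
```

View pics/s2.png

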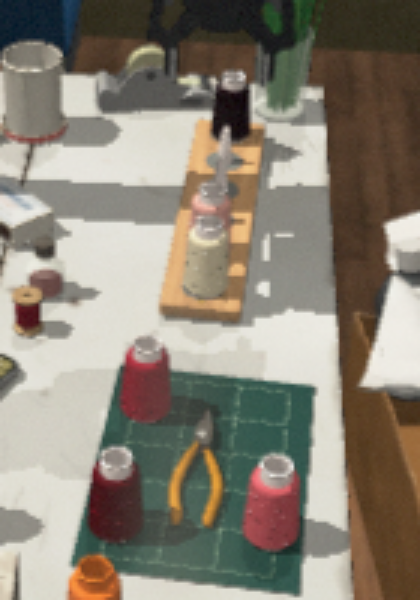

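Blush stands upright on holder_4, right behind ivory in this view at crop (210,205). Rose is next.

```bash
python3 -m jog '[{"linear":[-0.4,0.05,0],"roll":0},{"linear":[-0.9,0.16,0],"roll":0},{"linear":[-0.9,0.16,0],"roll":0},{"linear":[-0.9,0.16,0],"roll":0},{"linear":[-0.9,0.16,0],"roll":0},{"linear":[-0.9,0.16,0],"roll":0},{"linear":[-0.9,0.16,0],"roll":0},{"linear":[-0.9,0.16,0],"roll":0},{"linear":[-0.9,0.16,0],"roll":0},{"linear":[-0.9,0.16,0],"roll":0},{"linear":[-0.9,0.16,0],"roll":0},{"linear":[-0.4,0.03,0],"roll":0}]'
python3 -m jog '[{"linear":[-0.4,0,0],"roll":0},{"linear":[0,0,0],"roll":0},{"linear":[0,0,0],"roll":0},{"linear":[0,0,0],"roll":0}]'
```

```text
time_s: 11.42
position: [0.5619, -0.2799, 0.2195]
tool_rot: [[0.007, 1.0, -0.003], [1.0, -0.007, 0.001], [0.001, -0.003, -1.0]]
ft_force: [0.3, 0.3, -0.7]
grip_width: 0.0855
gripper_force: 0.0
time_s: 11.75
position: [0.562, -0.2908, 0.2218]
tool_rot: [[0.004, 1.0, -0.001], [1.0, -0.004, 0.001], [0.001, -0.001, -1.0]]
ft_force: [0.1, -0.1, 0.4]
grip_width: 0.0857
gripper_force: 0.0
```

Down 0.187 m (4.68 units) to TCP z 0.035, with small corrections, then grip and lift.

```bash
python3 -m jog '[{"linear":[-0.03,0.05,0.4],"roll":0},{"linear":[0,0,0.6],"roll":0},{"linear":[0,0,0.6],"roll":0},{"linear":[0,0,0.6],"roll":0},{"linear":[0,0,0.6],"roll":0},{"linear":[0,0,0.6],"roll":0},{"linear":[0,0,0.6],"roll":0},{"linear":[0,0,0.4],"roll":0},{"linear":[0,0,0.28],"roll":0},{"linear":[0,0,0],"roll":0},{"linear":[0,0,0],"roll":0}]'
python3 -m jog '[{"linear":[0,0,0],"roll":0},{"linear":[0,0,0],"roll":0},{"linear":[0,0,0],"roll":0},{"linear":[0,0,0],"roll":0},{"linear":[0,0,0],"roll":0},{"linear":[0,0,0],"roll":0},{"linear":[0,0,0],"roll":0},{"linear":[0,0,0],"roll":0}]' -1 35
python3 -m jog '[{"linear":[0,0,-0.3],"roll":0},{"linear":[0,0,-0.6],"roll":0},{"linear":[0,0,-0.6],"roll":0},{"linear":[0,0,-0.6],"roll":0},{"linear":[0,0,-0.6],"roll":0},{"linear":[0,0,-0.6],"roll":0},{"linear":[0,0,-0.6],"roll":0},{"linear":[0,0,-0.6],"roll":0},{"linear":[0,0,0],"roll":0},{"linear":[0,0,0],"roll":0}]'
```

```text
time_s: 12.67
position: [0.5644, -0.2925, 0.0354]
tool_rot: [[0.004, 1.0, 0.0], [1.0, -0.004, -0.0], [-0.0, 0.0, -1.0]]
ft_force: [-0.6, 0.5, 1.0]
grip_width: 0.0855
gripper_force: 0.0
time_s: 13.33
position: [0.5644, -0.2934, 0.036]
tool_rot: [[0.005, 1.0, 0.001], [1.0, -0.005, -0.001], [-0.001, 0.001, -1.0]]
ft_force: [-0.0, 0.8, 6.0]
grip_width: 0.0438
gripper_force: 35.2
time_s: 14.17
position: [0.5643, -0.2932, 0.2166]
tool_rot: [[0.005, 1.0, 0.002], [1.0, -0.005, -0.002], [-0.002, 0.002, -1.0]]
ft_force: [-0.4, -0.2, -1.8]
grip_width: 0.0443
gripper_force: 36.3
```

```bash
python3 -m jog '[{"linear":[0.4,-0.04,0],"roll":0},{"linear":[0.8,-0.11,0],"roll":0},{"linear":[0.8,-0.11,0],"roll":0},{"linear":[0.8,-0.11,0],"roll":0},{"linear":[0.8,-0.11,0],"roll":0},{"linear":[0.8,-0.11,0],"roll":0},{"linear":[0.8,-0.11,0],"roll":0},{"linear":[0.8,-0.11,0],"roll":0},{"linear":[0.8,-0.11,0],"roll":0},{"linear":[0.8,-0.11,0],"roll":0},{"linear":[0.8,-0.11,0],"roll":0}]'
python3 -m jog '[{"linear":[0.8,-0.11,0],"roll":0},{"linear":[0.8,-0.11,0],"roll":0},{"linear":[0.8,-0.11,0],"roll":0},{"linear":[0.8,-0.11,0],"roll":0},{"linear":[0.28,0,0],"roll":0},{"linear":[0,0,0],"roll":0},{"linear":[0,0,0],"roll":0},{"linear":[0,0,0],"roll":0}]'
python3 - <<'E'
from h import *
im=optics.get_image("wrist"); cv2.imwrite("pics/w3.png",im[:,200:440,::-1])
E
```

```text
time_s: 15.08
position: [0.5189, 0.0447, 0.2138]
tool_rot: [[0.005, 1.0, -0.003], [1.0, -0.005, 0.0], [0.0, -0.003, -1.0]]
ft_force: [0.6, -0.4, -0.5]
grip_width: 0.0442
gripper_force: 36.3
time_s: 15.75
position: [0.503, 0.1814, 0.2144]
tool_rot: [[0.005, 1.0, -0.001], [1.0, -0.005, -0.0], [-0.001, -0.001, -1.0]]
ft_force: [-0.4, -0.3, -1.1]
grip_width: 0.0439
gripper_force: 36.3
```

View pics/w3.png

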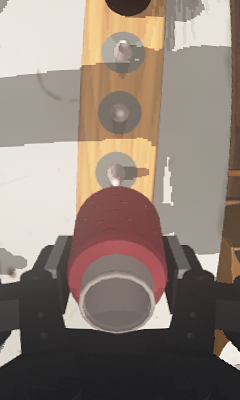

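Rose is held straight. The spindle at crop (116,172) lies under the cone axis, so I lower it.

```bash
python3 -m jog '[{"linear":[0.02,-0.04,0.4],"roll":0},{"linear":[0,0,0.5],"roll":0},{"linear":[0,0,0.5],"roll":0},{"linear":[0,0,0.5],"roll":0},{"linear":[0,0,0.5],"roll":0},{"linear":[0,0,0.4],"roll":0},{"linear":[0,0,0.3],"roll":0},{"linear":[0,0,0.3],"roll":0},{"linear":[0,0,0.2],"roll":0},{"linear":[0,0,0.2],"roll":0},{"linear":[0,0,0.12],"roll":0},{"linear":[0,0,0],"roll":0}]'
python3 -m jog '[{"linear":[0,0,0],"roll":0},{"linear":[0,0,0],"roll":0}]'
```

```text
time_s: 16.8
position: [0.5012, 0.1828, 0.0574]
tool_rot: [[0.005, 1.0, -0.001], [1.0, -0.005, -0.0], [-0.0, -0.001, -1.0]]
ft_force: [-0.2, -0.2, -0.3]
grip_width: 0.0439
gripper_force: 36.3
time_s: 16.97
position: [0.5018, 0.1832, 0.0586]
tool_rot: [[0.005, 1.0, 0.001], [1.0, -0.005, 0.0], [0.0, 0.001, -1.0]]
ft_force: [1.1, -0.3, -0.3]
grip_width: 0.0437
gripper_force: 36.3
```

```bash
python3 -m jog '[{"linear":[0,0,0.05],"roll":0},{"linear":[0,0,0.03],"roll":0},{"linear":[0,0,0],"roll":0},{"linear":[0,0,0],"roll":0}]'
python3 -m jog '[{"linear":[0,0,0],"roll":0},{"linear":[0,0,0],"roll":0},{"linear":[0,0,0],"roll":0},{"linear":[0,0,0],"roll":0},{"linear":[0,0,0],"roll":0},{"linear":[0,0,0],"roll":0}]' 1
python3 -m jog '[{"linear":[0,0,-0.3],"roll":0},{"linear":[0,0,-0.6],"roll":0},{"linear":[0,0,-0.6],"roll":0},{"linear":[0,0,-0.6],"roll":0},{"linear":[0,0,-0.6],"roll":0},{"linear":[0,0,-0.6],"roll":0},{"linear":[0,0,-0.6],"roll":0},{"linear":[0,0,-0.2],"roll":0},{"linear":[0,0,0],"roll":0},{"linear":[0,0,0],"roll":0}]'
python3 -m jog '[{"linear":[-0.4,-0.07,0],"roll":0},{"linear":[-0.8,-0.15,0],"roll":0},{"linear":[-0.8,-0.15,0],"roll":0},{"linear":[-0.8,-0.15,0],"roll":0},{"linear":[-0.8,-0.15,0],"roll":0},{"linear":[-0.8,-0.15,0],"roll":0},{"linear":[-0.8,-0.15,0],"roll":0},{"linear":[-0.8,-0.15,0],"roll":0},{"linear":[-0.8,-0.15,0],"roll":0},{"linear":[-0.8,-0.15,0],"roll":0},{"linear":[-0.4,0,0],"roll":0},{"linear":[0,0,0],"roll":0}]'
python3 -m jog '[{"linear":[0,0,0],"roll":0},{"linear":[0,0,0],"roll":0}]'
python3 - <<'E'
from h import *
im=optics.get_image("side"); cv2.imwrite("pics/s3.png",cv2.resize(im[90:290,280:420,::-1],None,fx=3,fy=3))
E
```

```text
time_s: 17.3
position: [0.5017, 0.1832, 0.0552]
tool_rot: [[0.004, 1.0, 0.001], [1.0, -0.004, 0.0], [0.0, 0.001, -1.0]]
ft_force: [0.3, 0.4, 1.1]
grip_width: 0.0435
gripper_force: 36.6
time_s: 17.8
position: [0.5015, 0.1832, 0.0549]
tool_rot: [[0.005, 1.0, -0.0], [1.0, -0.005, -0.0], [-0.0, -0.0, -1.0]]
ft_force: [1.0, -0.2, 0.3]
grip_width: 0.0855
gripper_force: 0.0
time_s: 18.63
position: [0.5012, 0.1831, 0.218]
tool_rot: [[0.005, 1.0, -0.001], [1.0, -0.005, -0.0], [-0.0, -0.001, -1.0]]
ft_force: [-0.1, 0.8, 0.0]
grip_width: 0.0852
gripper_force: 0.0
time_s: 19.63
position: [0.4425, -0.1391, 0.2171]
tool_rot: [[0.008, 1.0, -0.003], [1.0, -0.008, 0.001], [0.001, -0.003, -1.0]]
ft_force: [-0.4, 0.2, -0.1]
grip_width: 0.0854
gripper_force: 0.0
time_s: 19.8
position: [0.4429, -0.1356, 0.218]
tool_rot: [[0.004, 1.0, -0.002], [1.0, -0.004, 0.001], [0.001, -0.002, -1.0]]
ft_force: [0.8, 0.0, -0.4]
grip_width: 0.0854
gripper_force: 0.0
```

View pics/s3.png

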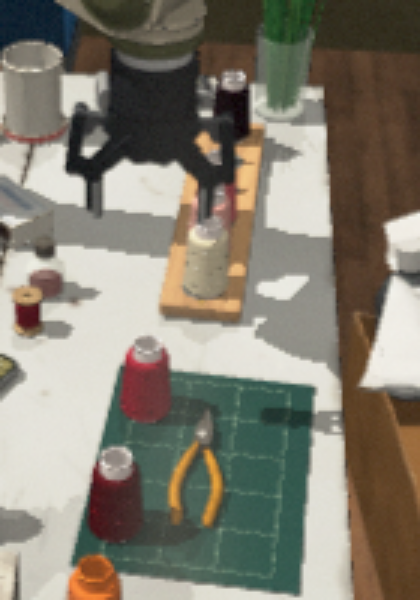

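The side view shows raspberry and burgundy untouched, with blush and rose on the rack behind ivory. I descend on raspberry at (0.445,-0.136).

```bash
python3 -m jog '[{"linear":[0,0.05,0.4],"roll":0},{"linear":[0,0,0.6],"roll":0},{"linear":[0,0,0.6],"roll":0},{"linear":[0,0,0.6],"roll":0},{"linear":[0,0,0.6],"roll":0},{"linear":[0,0,0.6],"roll":0},{"linear":[0,0,0.6],"roll":0},{"linear":[0,0,0.4],"roll":0},{"linear":[0,0,0.18],"roll":0},{"linear":[0,0,0],"roll":0},{"linear":[0,0,0],"roll":0}]'
python3 -m jog '[{"linear":[0,0,0],"roll":0},{"linear":[0,0,0],"roll":0},{"linear":[0,0,0],"roll":0},{"linear":[0,0,0],"roll":0},{"linear":[0,0,0],"roll":0},{"linear":[0,0,0],"roll":0},{"linear":[0,0,0],"roll":0},{"linear":[0,0,0],"roll":0}]' -1 35
python3 -m jog '[{"linear":[0,0,-0.3],"roll":0},{"linear":[0,0,-0.6],"roll":0},{"linear":[0,0,-0.6],"roll":0},{"linear":[0,0,-0.6],"roll":0},{"linear":[0,0,-0.6],"roll":0},{"linear":[0,0,-0.6],"roll":0},{"linear":[0,0,-0.6],"roll":0},{"linear":[0,0,-0.6],"roll":0},{"linear":[0,0,0],"roll":0},{"linear":[0,0,0],"roll":0}]'
```

```text
time_s: 20.77
position: [0.4455, -0.1361, 0.0361]
tool_rot: [[0.004, 1.0, 0.0], [1.0, -0.004, -0.0], [-0.0, 0.0, -1.0]]
ft_force: [0.1, 0.4, 0.6]
grip_width: 0.0857
gripper_force: 0.0
time_s: 21.43
position: [0.446, -0.1369, 0.0367]
tool_rot: [[0.005, 1.0, 0.003], [1.0, -0.005, -0.001], [-0.001, 0.003, -1.0]]
ft_force: [1.5, 0.5, 5.3]
grip_width: 0.0451
gripper_force: 34.8
time_s: 22.27
position: [0.4453, -0.1366, 0.2166]
tool_rot: [[0.005, 1.0, 0.002], [1.0, -0.005, -0.001], [-0.001, 0.002, -1.0]]
ft_force: [-0.9, 0.1, -1.7]
grip_width: 0.0451
gripper_force: 36.2
```

```bash
python3 -m jog '[{"linear":[0.4,0.05,0],"roll":0},{"linear":[0.8,0.13,0],"roll":0},{"linear":[0.8,0.13,0],"roll":0},{"linear":[0.8,0.13,0],"roll":0},{"linear":[0.8,0.13,0],"roll":0},{"linear":[0.8,0.13,0],"roll":0},{"linear":[0.8,0.13,0],"roll":0},{"linear":[0.8,0.13,0],"roll":0},{"linear":[0.8,0.13,0],"roll":0},{"linear":[0.8,0.13,0],"roll":0},{"linear":[0.8,0.13,0],"roll":0}]'
python3 -m jog '[{"linear":[0.8,0.13,0],"roll":0},{"linear":[0.42,0.02,0],"roll":0},{"linear":[0,0,0],"roll":0},{"linear":[0,0,0],"roll":0},{"linear":[0,0,0],"roll":0}]'
python3 - <<'E'
from h import *
im=optics.get_image("wrist"); cv2.imwrite("pics/w4.png",im[:,200:440,::-1])
E
```

```text
time_s: 23.18
position: [0.5001, 0.2007, 0.2142]
tool_rot: [[0.005, 1.0, -0.003], [1.0, -0.005, -0.0], [-0.001, -0.003, -1.0]]
ft_force: [0.8, -0.4, -0.0]
grip_width: 0.0452
gripper_force: 36.2
time_s: 23.6
position: [0.5066, 0.2471, 0.2148]
tool_rot: [[0.005, 1.0, -0.002], [1.0, -0.005, -0.001], [-0.001, -0.002, -1.0]]
ft_force: [-0.4, 0.1, -0.7]
grip_width: 0.0451
gripper_force: 36.2
```

View pics/w4.png

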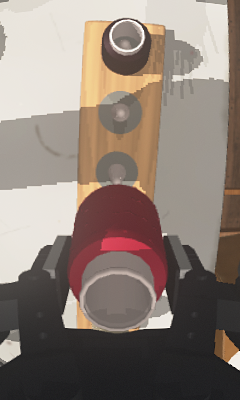

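Raspberry is held straight over the spindle of holder_2 at crop (117,170), with holder_1 and plum beyond. I lower it.

```bash
python3 -m jog '[{"linear":[0,-0.02,0.4],"roll":0},{"linear":[0,0,0.5],"roll":0},{"linear":[0,0,0.5],"roll":0},{"linear":[0,0,0.5],"roll":0},{"linear":[0,0,0.5],"roll":0},{"linear":[0,0,0.4],"roll":0},{"linear":[0,0,0.3],"roll":0},{"linear":[0,0,0.3],"roll":0},{"linear":[0,0,0.2],"roll":0},{"linear":[0,0,0.2],"roll":0},{"linear":[0,0,0.14],"roll":0},{"linear":[0,0,0],"roll":0}]'
python3 -m jog '[{"linear":[0,0,0],"roll":0},{"linear":[0,0,0],"roll":0}]'
```

```text
time_s: 24.65
position: [0.5058, 0.2475, 0.0573]
tool_rot: [[0.005, 1.0, -0.002], [1.0, -0.005, -0.0], [-0.0, -0.002, -1.0]]
ft_force: [-0.5, 0.3, -0.7]
grip_width: 0.0451
gripper_force: 36.2
time_s: 24.82
position: [0.5065, 0.248, 0.0587]
tool_rot: [[0.005, 1.0, 0.001], [1.0, -0.005, 0.0], [0.0, 0.001, -1.0]]
ft_force: [-0.6, 0.3, -1.3]
grip_width: 0.0448
gripper_force: 36.2
```

```bash
python3 -m jog '[{"linear":[0,0,0.05],"roll":0},{"linear":[0,0,0.03],"roll":0},{"linear":[0,0,0],"roll":0},{"linear":[0,0,0],"roll":0}]'
python3 -m jog '[{"linear":[0,0,0],"roll":0},{"linear":[0,0,0],"roll":0},{"linear":[0,0,0],"roll":0},{"linear":[0,0,0],"roll":0},{"linear":[0,0,0],"roll":0},{"linear":[0,0,0],"roll":0}]' 1
python3 -m jog '[{"linear":[0,0,-0.3],"roll":0},{"linear":[0,0,-0.6],"roll":0},{"linear":[0,0,-0.6],"roll":0},{"linear":[0,0,-0.6],"roll":0},{"linear":[0,0,-0.6],"roll":0},{"linear":[0,0,-0.6],"roll":0},{"linear":[0,0,-0.6],"roll":0},{"linear":[0,0,-0.2],"roll":0},{"linear":[0,0,0],"roll":0},{"linear":[0,0,0],"roll":0}]'
python3 -m jog '[{"linear":[-0.4,-0.07,0],"roll":0},{"linear":[-0.8,-0.12,0],"roll":0},{"linear":[-0.8,-0.12,0],"roll":0},{"linear":[-0.8,-0.12,0],"roll":0},{"linear":[-0.8,-0.12,0],"roll":0},{"linear":[-0.8,-0.12,0],"roll":0},{"linear":[-0.8,-0.12,0],"roll":0},{"linear":[-0.8,-0.12,0],"roll":0},{"linear":[-0.8,-0.12,0],"roll":0},{"linear":[-0.8,-0.12,0],"roll":0},{"linear":[-0.8,-0.12,0],"roll":0},{"linear":[-0.8,-0.12,0],"roll":0}]'
python3 -m jog '[{"linear":[-0.8,-0.12,0],"roll":0},{"linear":[-0.8,-0.12,0],"roll":0},{"linear":[-0.8,-0.12,0],"roll":0},{"linear":[-0.8,-0.12,0],"roll":0},{"linear":[-0.8,-0.08,0],"roll":0},{"linear":[-0.3,0,0],"roll":0},{"linear":[0,0,0],"roll":0},{"linear":[0,0,0],"roll":0},{"linear":[0,0,0],"roll":0}]'
```

```text
time_s: 25.15
position: [0.5066, 0.2481, 0.0558]
tool_rot: [[0.004, 1.0, 0.002], [1.0, -0.004, 0.0], [0.0, 0.002, -1.0]]
ft_force: [-0.5, -0.1, 5.8]
grip_width: 0.0452
gripper_force: 36.9
time_s: 25.65
position: [0.5061, 0.2479, 0.0548]
tool_rot: [[0.005, 1.0, -0.0], [1.0, -0.005, -0.0], [-0.0, -0.0, -1.0]]
ft_force: [1.2, -0.3, 0.3]
grip_width: 0.0853
gripper_force: 0.0
time_s: 26.48
position: [0.5059, 0.2479, 0.218]
tool_rot: [[0.005, 1.0, -0.001], [1.0, -0.005, -0.0], [-0.0, -0.001, -1.0]]
ft_force: [-0.1, 0.7, -0.7]
grip_width: 0.085
gripper_force: 0.0
time_s: 27.48
position: [0.4478, -0.121, 0.2172]
tool_rot: [[0.005, 1.0, -0.003], [1.0, -0.005, 0.002], [0.002, -0.003, -1.0]]
ft_force: [0.3, 1.3, -0.8]
grip_width: 0.0854
gripper_force: 0.0
time_s: 28.23
position: [0.4257, -0.2903, 0.2181]
tool_rot: [[0.004, 1.0, -0.001], [1.0, -0.004, 0.002], [0.002, -0.001, -1.0]]
ft_force: [0.6, 0.8, 0.6]
grip_width: 0.0858
gripper_force: 0.0
```

```bash
python3 -m jog '[{"linear":[-0.03,0.08,0.4],"roll":0},{"linear":[0,0,0.6],"roll":0},{"linear":[0,0,0.6],"roll":0},{"linear":[0,0,0.6],"roll":0},{"linear":[0,0,0.6],"roll":0},{"linear":[0,0,0.6],"roll":0},{"linear":[0,0,0.6],"roll":0},{"linear":[0,0,0.4],"roll":0},{"linear":[0,0,0.18],"roll":0},{"linear":[0,0,0],"roll":0},{"linear":[0,0,0],"roll":0}]'
python3 -m jog '[{"linear":[0,0,0],"roll":0},{"linear":[0,0,0],"roll":0},{"linear":[0,0,0],"roll":0},{"linear":[0,0,0],"roll":0},{"linear":[0,0,0],"roll":0},{"linear":[0,0,0],"roll":0},{"linear":[0,0,0],"roll":0},{"linear":[0,0,0],"roll":0}]' -1 35
python3 -m jog '[{"linear":[0,0,-0.3],"roll":0},{"linear":[0,0,-0.6],"roll":0},{"linear":[0,0,-0.6],"roll":0},{"linear":[0,0,-0.6],"roll":0},{"linear":[0,0,-0.6],"roll":0},{"linear":[0,0,-0.6],"roll":0},{"linear":[0,0,-0.6],"roll":0},{"linear":[0,0,-0.6],"roll":0},{"linear":[0,0,0],"roll":0},{"linear":[0,0,0],"roll":0}]'
```

```text
time_s: 29.15
position: [0.4293, -0.2924, 0.0363]
tool_rot: [[0.004, 1.0, 0.0], [1.0, -0.004, -0.0], [-0.0, 0.0, -1.0]]
ft_force: [-0.2, -0.6, 0.6]
grip_width: 0.0855
gripper_force: 0.0
time_s: 29.82
position: [0.4293, -0.2933, 0.0367]
tool_rot: [[0.005, 1.0, 0.001], [1.0, -0.005, -0.001], [-0.001, 0.001, -1.0]]
ft_force: [-0.4, 0.7, 6.0]
grip_width: 0.0446
gripper_force: 34.6
time_s: 30.65
position: [0.429, -0.2931, 0.2166]
tool_rot: [[0.005, 1.0, 0.002], [1.0, -0.005, -0.002], [-0.002, 0.002, -1.0]]
ft_force: [-1.2, 0.3, -1.7]
grip_width: 0.045
gripper_force: 36.2
```

```bash
python3 -m jog '[{"linear":[0.4,0.03,0],"roll":0},{"linear":[0.8,0.11,0],"roll":0},{"linear":[0.8,0.11,0],"roll":0},{"linear":[0.8,0.11,0],"roll":0},{"linear":[0.8,0.11,0],"roll":0},{"linear":[0.8,0.11,0],"roll":0},{"linear":[0.8,0.11,0],"roll":0},{"linear":[0.8,0.11,0],"roll":0},{"linear":[0.8,0.11,0],"roll":0},{"linear":[0.8,0.11,0],"roll":0},{"linear":[0.8,0.11,0],"roll":0},{"linear":[0.8,0.11,0],"roll":0}]'
python3 -m jog '[{"linear":[0.8,0.11,0],"roll":0},{"linear":[0.8,0.11,0],"roll":0},{"linear":[0.8,0.11,0],"roll":0},{"linear":[0.8,0.11,0],"roll":0},{"linear":[0.8,0.11,0],"roll":0},{"linear":[0.8,0.11,0],"roll":0},{"linear":[0.8,0.11,0],"roll":0},{"linear":[0.38,0,0],"roll":0},{"linear":[0,0,0],"roll":0},{"linear":[0,0,0],"roll":0},{"linear":[0,0,0],"roll":0}]'
python3 - <<'E'
from h import *
im=optics.get_image("wrist"); cv2.imwrite("pics/w5.png",im[:,200:440,::-1])
E
```

```text
time_s: 31.65
position: [0.4789, 0.0772, 0.2145]
tool_rot: [[0.004, 1.0, -0.003], [1.0, -0.004, 0.0], [0.0, -0.003, -1.0]]
ft_force: [0.8, 0.0, -0.8]
grip_width: 0.0447
gripper_force: 36.2
time_s: 32.57
position: [0.5115, 0.3131, 0.2151]
tool_rot: [[0.005, 1.0, -0.001], [1.0, -0.005, -0.001], [-0.001, -0.001, -1.0]]
ft_force: [0.3, -0.9, -1.0]
grip_width: 0.0446
gripper_force: 36.2
```

View pics/w5.png

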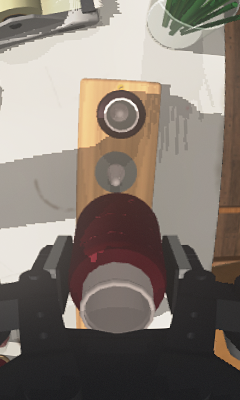

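Burgundy is held straight over the spindle of holder_1 at crop (116,172), and plum stands clear at (121,113). I lower it.

```bash
python3 -m jog '[{"linear":[0,-0.04,0.4],"roll":0},{"linear":[0,0,0.5],"roll":0},{"linear":[0,0,0.5],"roll":0},{"linear":[0,0,0.5],"roll":0},{"linear":[0,0,0.5],"roll":0},{"linear":[0,0,0.4],"roll":0},{"linear":[0,0,0.3],"roll":0},{"linear":[0,0,0.3],"roll":0},{"linear":[0,0,0.2],"roll":0},{"linear":[0,0,0.2],"roll":0},{"linear":[0,0,0.14],"roll":0},{"linear":[0,0,0],"roll":0}]'
python3 -m jog '[{"linear":[0,0,0.05],"roll":0},{"linear":[0,0,0.02],"roll":0},{"linear":[0,0,0],"roll":0},{"linear":[0,0,0],"roll":0}]'
python3 -m jog '[{"linear":[0,0,0],"roll":0},{"linear":[0,0,0],"roll":0},{"linear":[0,0,0],"roll":0},{"linear":[0,0,0],"roll":0},{"linear":[0,0,0],"roll":0},{"linear":[0,0,0],"roll":0}]' 1
python3 -m jog '[{"linear":[0,0,-0.3],"roll":0},{"linear":[0,0,-0.6],"roll":0},{"linear":[0,0,-0.6],"roll":0},{"linear":[0,0,-0.6],"roll":0},{"linear":[0,0,-0.6],"roll":0},{"linear":[0,0,-0.6],"roll":0},{"linear":[0,0,-0.6],"roll":0},{"linear":[0,0,-0.6],"roll":0},{"linear":[-0.6,0,-0.6],"roll":0},{"linear":[-0.8,0,-0.6],"roll":0},{"linear":[-0.8,0,-0.6],"roll":0},{"linear":[-0.8,0,-0.6],"roll":0}]'
python3 -m jog '[{"linear":[-0.8,0,0],"roll":0},{"linear":[-0.8,0,0],"roll":0},{"linear":[-0.8,0,0],"roll":0},{"linear":[-0.6,0,0],"roll":0},{"linear":[0,0,0],"roll":0},{"linear":[0,0,0],"roll":0}]'
python3 - <<'E'
from h import *
c=optics.calibration("wrist");w=optics.get_image("wrist");t=optics.get_image("top");s=optics.get_image("side")
out=np.zeros((600,800,3),np.uint8)
out[:250,:]=cv2.resize(t[140:215,175:415],(800,250),interpolation=cv2.INTER_CUBIC)
out[250:600,:400]=w[:350,120:520]
out[250:600,400:720]=cv2.resize(s[105:210,310:406],(320,350),interpolation=cv2.INTER_CUBIC)
cv2.imwrite("pics/f.png",out[:,:,::-1])
for k,(x,y) in dict(b=(.497,.116),ro=(.501,.182),ra=(.505,.248),bu=(.509,.314)).items(): print(k,"wrist",proj("wrist",(x,y,.106),c).round(0)-[120,-250],"top",((proj("top",(x,y,.106))-[175,140])*3.33).round(0))
E
```

```text
time_s: 33.62
position: [0.5102, 0.3134, 0.0573]
tool_rot: [[0.005, 1.0, -0.001], [1.0, -0.005, -0.001], [-0.001, -0.001, -1.0]]
ft_force: [-1.2, 0.1, -0.9]
grip_width: 0.0446
gripper_force: 36.2
time_s: 33.95
position: [0.5108, 0.314, 0.0559]
tool_rot: [[0.004, 1.0, 0.001], [1.0, -0.004, 0.0], [0.0, 0.001, -1.0]]
ft_force: [0.8, -0.2, 2.0]
grip_width: 0.0447
gripper_force: 36.4
time_s: 34.45
position: [0.5105, 0.3139, 0.0553]
tool_rot: [[0.005, 1.0, -0.0], [1.0, -0.005, -0.0], [-0.0, -0.0, -1.0]]
ft_force: [-0.1, -1.2, -0.2]
grip_width: 0.0856
gripper_force: 0.0
time_s: 35.45
position: [0.5094, 0.1928, 0.3324]
tool_rot: [[0.004, 1.0, -0.0], [1.0, -0.004, -0.0], [-0.0, -0.0, -1.0]]
ft_force: [0.9, -1.5, 0.4]
grip_width: 0.0854
gripper_force: 0.0
time_s: 35.95
position: [0.5093, 0.0731, 0.3314]
tool_rot: [[0.007, 1.0, -0.0], [1.0, -0.007, 0.0], [0.0, -0.0, -1.0]]
ft_force: [-0.8, -0.3, -0.1]
grip_width: 0.0852
gripper_force: 0.0
b wrist [186. 382.] top [310. 113.]
ro wrist [189. 326.] top [241. 113.]
ra wrist [192. 273.] top [171. 113.]
bu wrist [195. 224.] top [102. 112.]
```

View pics/f.png

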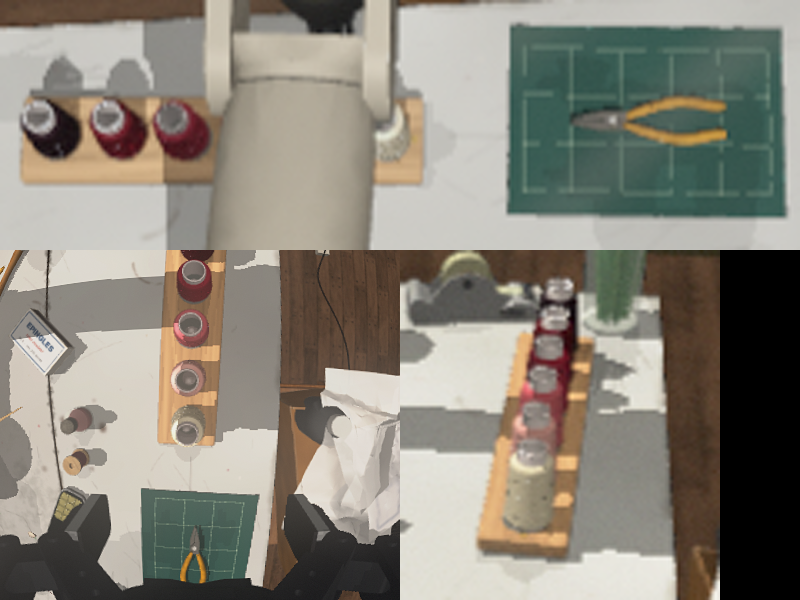

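The last view has ivory, blush, rose, raspberry, burgundy and plum in order and upright. Where the wrist view shows them, the rims (blush 187,379; rose 190,325; raspberry 194,273) lie within about 3 px of their predicted seated positions; burgundy shows in the top view at (113,113). The gripper is clear of everything.

```bash
python3 -c "
from rig import env
print(env.close_job())"
```

```text
the job is handed in; nothing more can be done
None
```

The job is handed in: blush, rose, raspberry and burgundy stand on holders 4, 3, 2 and 1, running from ivory to plum, the end cones look untouched and the gripper is clear; the hand-in call gave no verdict.

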